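# Seat the lamp bracket on the microscope's accessory stand

## Robot

A 6-joint arm with a two-finger parallel gripper is mounted at the origin on the work surface. World frame = base frame: x ahead of the robot, y to its left, z up, the work surface at z = 0. Lengths are in m, angles in rad, forces in N, time in s.
With the tool pointing down it reaches from about 0.35 to 0.8 m from the base axis. Payload 7.3 kg.
Tool frame: the origin (TCP) lies between the finger pads; the fingertips stand 25 mm ahead of it and the grasp point (between the pads) lies 6 mm ahead of it (r.tip_extent is the distance from the TCP to the fingertips, in m); z points along the fingers, y is the line along which they close (so a half turn about z gives the same grasp; the last joint's range is limited). The gripper opens to 85 mm and grips with 20 to 120 N. Pads are 22 mm wide; open, the fingers measure 114 mm over their backs; the gripper's body (76 mm by 85 mm) begins 54 mm behind the grasp point. The pads swing forward as they close: fully open they stand 13 mm farther back than shut.
Start: joints at [0.982, 0.342, 1.524, -0, 1.275, -0.146], TCP at [0.225, 0.474, 0.256] pointing down, gripper open.
Joint ranges: [-2.53, 2.53], [-0.77, 2.02], [0.04, 2.7], [-1, 4.14], [0.28, 2.66], [-3.11, 3.11]. Speed limits (rad/s): [2.57, 2.57, 3.14, 3.14, 3.14, 3.14].

## Interface

Orientations are given as a unit quaternion [x, y, z, w].
In Python, from workcell import r, command_gripper, optics gives the robot as it stands. The module is installed in compiled form; this text tells all that it offers. Calls block until the motion is done:
- r.reach(position, orientation): joint-space move of the TCP to a pose.
- r.move_straight(position, orientation=None, speed=0.15, max_force=None): straight line of the TCP; orientation=None keeps the orientation; speed is the mean speed in m/s. With max_force (N) it stops when the force on the tool has changed by that much, and returns True; else False.
- r.movej(angles): joint-space move.
- command_gripper(opening, force=None): finger opening in m; force is the grip in N (None keeps the last); returns when the fingers have stopped.
- r.hold(seconds).
- r.solve_ik(position, orientation): joint angles nearest the present ones, or None.
- r.read_state(): the state.
- optics.get_image(name): name is "side" or "top" or "wrist"; returns (picture, depth): 400x640x3 uint8, red, green, blue; 400x640 float32, m along the optical axis (not along the pixel's ray), 0 where there is no reading.
- optics.camera_model(name): a dict with "K" (3x3 intrinsics, pixels), "R" (3x3) and "t" (3): a world point X has camera coordinates R X + t; the wrist camera has in their place "tool_from_camera" (4x4, takes a point from camera to tool coordinates, whose origin is the TCP and whose axes are the flange's). Camera axes: x right, y down, z forward; pixel columns grow to the right and rows downward; lengths in m; the calibration is good to about 2 mm. A picture is of the moment at which its call begins: read the wrist's pose just before it. camera_model takes no time and is no camera call.
A pose or a line that the arm cannot do raises r.PlanningError and nothing moves.
- r.finish_job(): hands the job in; it is judged then, once.
The state is a dict: "time_s": time; "joint_positions": joint angles; "dq": joint speeds; "tau": joint torques, N m; "eef_pos": TCP position; "eef_rot": TCP orientation; "contact_force": force on the tool from outside, world axes, zero at the start; "torque": the same for the moment, N m; "grip_width": finger opening in m; "grip_force": force on a finger pad.
Only numpy, scipy, OpenCV 4.12 (cv2) and the standard library are available. Lean on these libraries where they do the work, as an engineer would, in place of code of your own. Each camera call takes 0.05 s, during which the arm holds its last target. There are 200 camera calls.

## Task

Lift the lamp bracket off the bench, lower its bored hub squarely down the tall rod of the stand, and turn it gently by feel about the rod until its slot drops over the locating pin and the plate lies fully home, flat on the stand's disc. Keep the bracket level, never force it or let it drop, let go of it at the end, and leave everything else on the bench where it is.

Things in the scene. Friction and masses are not known exactly. Their poses are not given: they have to be found in the camera images.
- stand: Fixed stand: white foot 170 (x) x 150 (y) x 25 mm, carrying a round disc and a tall vertical steel rod. Origin on the rod's axis at the underside of the foot (bench level), z up; -x is the stand's front, roughly towards the robot.
- rod_top (a point): Centre of the top of the stand's rod, 171 mm above the bench. Rod 14 mm diameter, its last 5 mm tapering to 9 mm. Axes as the stand's.
- seat (a point): On the rod's axis in the top face of the aluminium disc (120 mm across), 37 mm above the bench; axes as the stand's, not the pin's. One dark steel pin with a 1 mm chamfer, 8 mm thick, 10 mm high, stands on the disc 35 mm from the rod's axis, anywhere within 0.5 rad either side of the stand's -x direction; its angle differs each time and is not reported: see or feel it. The disc is clamped.
- bracket: Loose lamp bracket, 0.25 to 0.4 kg, flat on the bench: aluminium plate 96 x 96 x 12 mm, in its middle a square hub 36 x 36 mm rising to 36 mm above the underside, a vertical 16 mm bore through both. Origin on the bore's axis at the underside, z up. Towards -x a 40 mm wide arm, 12 mm thick, reaches 102 mm from the bore and carries the lamp head.
- slot (a point): Centre of the slot through the bracket's plate at its underside, 35 mm from the bore on -x; 15 mm along x by 10.5 mm along y; the stand's pin must enter it. Off the pin, the plate rides on the pin's top, about 10 mm too high; within about 0.035 rad of the pin it drops over it. Axes as the bracket's.
- lamp_grip (a point): Grip point in the bracket's black lamp head, 78 mm from the bore on -x, 38 mm above the underside; axes as the bracket's. Head: 44 mm long (x), 22 mm wide (y), from 12 to 56 mm above the underside. The centre of mass lies between bore and head, so grip firmly (30 N or more) or it sags.
- dish: small closed clear culture dish, 55 mm across, 14 mm high; bystander
- spacer: loose flat steel ring, 40 mm across, 12 mm high; bystander (not used)
- vial: small amber jar, 28 mm across, 45 mm high; bystander
- reagent: white plastic bottle with blue cap, 64 mm across, 120 mm high; bystander
- objective: brass microscope objective standing on the bench, 28 mm across, 45 mm high; bystander
- wrench: steel wrench lying flat, 130 mm long; bystander

How it is judged:
By the outcome, as a careful person would: the job done as asked, in the order asked, and still so for the second after the job is handed in, with the robot touching nothing.
It also fails if it takes over 67 s, if anything falls off the work surface, if the arm or the gripper's body presses on something with over 40 N, if the wrist force passes 120 N, or if a joint passes its speed limit or range.

## Working session

There is one attempt and no reset: what is moved stays moved. The work goes in short steps, each a Python script; the robot and the scene stay as the last script left them, time stands still between calls to the robot, and variables do not carry over. Pictures are saved under pics/ and viewed, at most 10 in all, crops included, and the job is handed in when it is done.

```bash
mkdir -p pics; python3 - <<'E'
from workcell import r, optics
import cv2, numpy as np
for n in ("top","side"):
    im,d=optics.get_image(n); np.savez(f"pics/{n}0.npz",im=im,d=d)
    cv2.imwrite(f"pics/{n}0.png",im[:,:,::-1])
    m=optics.camera_model(n); print(n,m, -np.array(m["R"]).T@m["t"])
print(optics.camera_model("wrist")); print(r.read_state())
E
```

```text
top {'K': array([[515.74794705,   0.        , 307.45212261],
       [  0.        , 515.74794705, 204.90690368],
       [  0.        ,   0.        ,   1.        ]]), 'R': array([[ 0.00539189, -0.99994489, -0.00900823],
       [-0.99859897, -0.00490998, -0.0526877 ],
       [ 0.05264057,  0.00927969, -0.99857041]]), 't': array([0.03229274, 0.5799252 , 1.70755074])} [0.48905214 0.01929284 1.73595546]
side {'K': array([[468.19738108,   0.        , 315.78167849],
       [  0.        , 468.19738108, 198.20132452],
       [  0.        ,   0.        ,   1.        ]]), 'R': array([[ 0.99720045, -0.07414512, -0.00968286],
       [-0.05836039, -0.69078836, -0.72069793],
       [ 0.04674743,  0.7192454 , -0.69318161]]), 't': array([-0.60811775,  0.14484669,  1.24029336])} [ 0.55688808 -0.83710585  0.95825093]
{'K': array([[300.7600531 ,   0.        , 316.78561022],
       [  0.        , 300.7600531 , 198.63872688],
       [  0.        ,   0.        ,   1.        ]]), 'tool_from_camera': array([[-5.76530180e-04, -9.61699081e-01, -2.74106813e-01,
         6.95332236e-02],
       [ 9.99999815e-01, 
[... 230 characters left out ...]
}
{'time_s': 0.1, 'joint_positions': array([ 9.81994417e-01,  3.42652368e-01,  1.52491621e+00,  2.44574441e-05,
        1.27539797e+00, -1.46011371e-01]), 'dq': array([-0.00051013, -0.0007845 , -0.00373809,  0.00094313, -0.00051471,
        0.00064833]), 'tau': array([ 1.88031408e-03, -4.34444904e+01, -2.46491665e+01, -1.29714631e-04,
        4.59757081e-03,  9.01780197e-07]), 'eef_pos': array([0.2247428 , 0.4741104 , 0.25569763]), 'eef_rot': array([ 2.19594479e-01,  9.75590997e-01, -6.36902782e-04, -2.57665864e-04]), 'contact_force': array([ 0.34439688, -0.35384834,  0.37900609]), 'torque': array([-0.01060082,  0.04674794,  0.01719745]), 'grip_force': 0.0, 'grip_width': 0.08531966727352935}
```

View pics/top0.png

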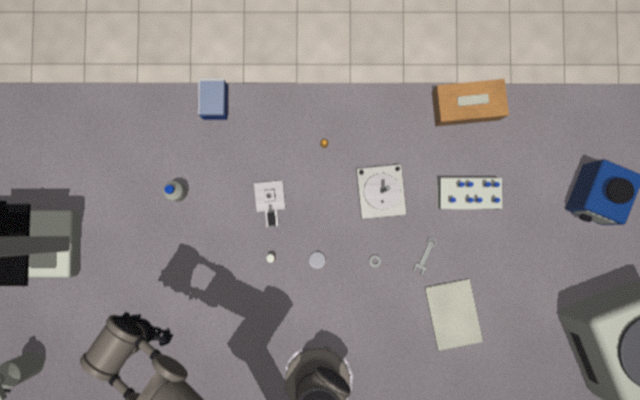

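View pics/side0.png

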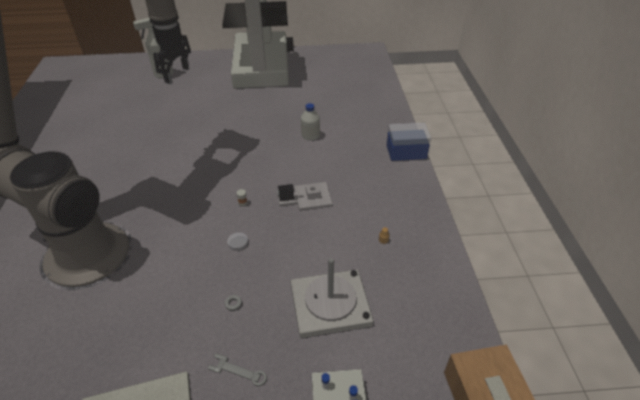

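Top view: the bracket plate is at about (269,195), its lamp head at (271,217), and the stand's rod at (382,190) with the pin near (382,202). Side view: rod top near (331,260), pin near (316,296), lamp head at (286,192).

```bash
cat > h.py <<'E'
import numpy as np, cv2
from workcell import r, command_gripper, optics
from scipy.spatial.transform import Rotation as Ro
def cam(n,st=None):
    m=optics.camera_model(n); K=np.array(m["K"])
    if n!="wrist":
        R=np.array(m["R"]); return K,R.T,-R.T@np.array(m["t"])
    T=np.array(m["tool_from_camera"]); W=Ro.from_quat(st["eef_rot"]).as_matrix()
    return K,W@T[:3,:3],W@T[:3,3]+st["eef_pos"]
def ray(c,px,z):
    K,R,o=c; d=R@np.linalg.inv(K)@[px[0],px[1],1.]; return o+d*(z-o[2])/d[2]
def proj(c,X):
    K,R,o=c; p=K@(R.T@(np.asarray(X)-o)); return p[:2]/p[2]
def quat(yaw): # yaw=0: tool x -> -x world, tool z down
    return (Ro.from_euler("z",yaw)*Ro.from_quat([0,1,0,0])).as_quat()
def wrist(name):
    st=r.read_state(); im,d=optics.get_image("wrist"); cv2.imwrite(f"pics/{name}.png",im[:,:,::-1])
    np.savez(f"pics/{name}.npz",im=im,d=d,pos=st["eef_pos"],rot=st["eef_rot"]); return im,d,cam("wrist",st)
E
python3 - <<'E'
from h import *
c=cam("top"); im=np.load("pics/top0.npz")["im"]
g=im.max(2).astype(int)
def blob(m,x0,x1,y0,y1):
    k=np.zeros(g.shape,bool);k[y0:y1,x0:x1]=m[y0:y1,x0:x1];y,x=np.nonzero(k);return x.mean(),y.mean(),len(x)
h=blob(g<60,258,285,203,232); pl=blob(g>140,250,290,178,232); print(h,pl)
print("head",ray(c,h[:2],.05),"plate",ray(c,pl[:2],.02),"hub",ray(c,(269,195),.036))
f=blob(g>120,350,412,160,225);print("stand",f,ray(c,f[:2],.03))
s=cam("side")
print("rodtop",ray(s,(331,260),.171),ray(c,(384,185),.171),"pin",ray(s,(316,295),.047),ray(c,(382,202),.047))
E
```

```text
(np.float64(271.07894736842104), np.float64(218.42105263157896), 38) (np.float64(268.9909808342728), np.float64(202.66178128523111), 1774)
head [0.5330756  0.15370868 0.05      ] plate [0.5863772  0.16354706 0.02      ] hub [0.61084292 0.16240875 0.036     ]
stand (np.float64(380.4819763045122), np.float64(192.18200151247794), 3967) [ 0.62238253 -0.20654792  0.03      ]
rodtop [ 0.62822109 -0.21253829  0.171     ] [ 0.63331112 -0.1986112   0.171     ] pin [ 0.59491677 -0.2134478   0.047     ] [ 0.58882447 -0.20919806  0.047     ]
```

```bash
python3 - <<'E'
from h import *
r.reach([0.55,-0.205,0.33],quat(0)); r.hold(.2); wrist("w_stand")
r.reach([0.52,0.155,0.26],quat(0.1)); r.hold(.2); wrist("w_brk")
print(r.read_state()["time_s"])
a=cv2.imread("pics/w_stand.png");b=cv2.imread("pics/w_brk.png")
cv2.imwrite("pics/both.png",np.vstack([a[60:340,120:520],b[60:340,120:520]]))
E
```

```text
4.65
```

View pics/both.png

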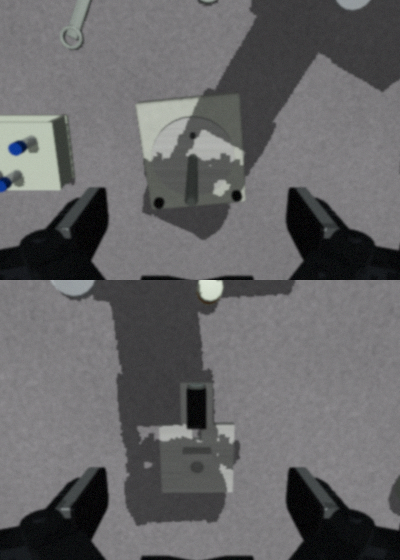

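Crop of wrist views: the stand's pin is near (193,135), i.e. full (313,195), and the rod stretches from about (191,155) to (191,203). The bracket's lamp head is at crop (196,128 in the lower half), its bore at (197,187), and its slot at (197,170). I'll check these points against depth.

```bash
cat >> h.py <<'E'
def load(name):
    f=np.load(f"pics/{name}.npz"); c=cam("wrist",dict(eef_pos=f["pos"],eef_rot=f["rot"]))
    d=f["d"]; K,R,o=c; v,u=np.mgrid[:400,:640]
    P=np.stack([(u-K[0,2])/K[0,0]*d,(v-K[1,2])/K[1,1]*d,d],-1)@R.T+o
    P[d<=0]=np.nan
    return f["im"],P,c
E
python3 - <<'E'
from h import *
im,P,c=load("w_stand")
near=np.hypot(P[...,0]-.625,P[...,1]+.207)
def show(n,m):
    v,u=np.nonzero(m)
    if len(v): print(n,len(v),"px",u.mean().round(1),v.mean().round(1),u.min(),u.max(),v.min(),v.max(),"mean",P[m].mean(0).round(4),"lo",P[m].min(0).round(3),"hi",P[m].max(0).round(3))
    else: print(n,0)
z=P[...,2]
show("rodtop",(near<.03)&(z>.164)); show("rod",(near<.03)&(z>.08)&(z<.16)); show("pin",(near<.055)&(z>.042)&(z<.052)&(P[...,0]<.61))
show("disc",(near<.075)&(z>.033)&(z<.041)); show("foot",(near<.13)&(z>.02)&(z<.03))
g=im.max(2)
dk=np.zeros(g.shape,bool); dk[180:210,300:330]=g[180:210,300:330]<60; show("pin dark",dk)
v,u=np.nonzero(dk); print("pin ray",ray(c,(u.mean(),v.mean()),.045))
im,P,c=load("w_brk"); z=P[...,2]; near=np.hypot(P[...,0]-.57,P[...,1]-.16)
show("head",(near<.1)&(z>.051)&(z<.06)); show("hub",(near<.1)&(z>.031)&(z<.041)); show("plate",(near<.14)&(z>.008)&(z<.016))
m=((near<.1)&(z>.051)&(z<.06)).astype(np.uint8); q=P[m>0][:,:2].astype(np.float32)
print("head rect",cv2.minAreaRect(q)); 
m=(near<.14)&(z>.008); q=P[m][:,:2].astype(np.float32); print("all rect",cv2.minAreaRect(q))
s=cv2.resize(load("w_stand")[0][140:280,240:380],None,fx=4,fy=4,interpolation=cv2.INTER_CUBIC)
b=cv2.resize(im[150:290,240:380],None,fx=4,fy=4,interpolation=cv2.INTER_CUBIC)
o=np.hstack([s[:,100:480],b[:,100:500]]); o=cv2.convertScaleAbs(o,alpha=1.8)
cv2.imwrite("pics/zoom.png",o[:,:,::-1])
E
```

```text
rodtop 138 px 310.6 258.8 304 317 253 265 mean [ 0.6241 -0.2106  0.169 ] lo [ 0.619 -0.217  0.164] hi [ 0.632 -0.204  0.172]
rod 317 px 311.6 238.8 305 317 224 255 mean [ 0.621  -0.2103  0.1239] lo [ 0.619 -0.218  0.081] hi [ 0.626 -0.204  0.16 ]
pin 26 px 312.0 195.5 310 314 193 198 mean [ 0.5905 -0.2109  0.0464] lo [ 0.588 -0.214  0.044] hi [ 0.594 -0.208  0.049]
disc 4592 px 312.3 213.9 271 353 177 254 mean [ 0.6211 -0.2108  0.0369] lo [ 0.566 -0.271  0.033] hi [ 0.685 -0.152  0.041]
foot 5419 px 312.2 202.7 255 365 153 269 mean [ 0.6095 -0.211   0.0248] lo [ 0.535 -0.293  0.02 ] hi [ 0.717 -0.129  0.03 ]
pin dark 29 px 312.2 195.3 310 315 192 198 mean [ 0.5904 -0.2107  0.0457] lo [ 0.587 -0.214  0.037] hi [ 0.594 -0.207  0.049]
pin ray [ 0.59061183 -0.21073059  0.045     ]
head 769 px 315.6 188.8 306 325 170 208 mean [0.5317 0.154  0.0558] lo [0.51  0.142 0.053] hi [0.555 0.167 0.058]
hub 753 px 316.0 242.4 302 330 163 260 mean [0.6048 0.1615 0.0357] lo [0.506 0.142 0.031] hi [0.63  0.181 0.041]
plate 4435 px 316.2 230.1 279 353 162 272 mean [0.5987 0.161  0.0119] lo [0.507 0.11  0.008] hi [0.663 0.214 0.016]
head rect ((0.5325822830200195, 0.15386277437210083), (0.04352770373225212, 0.021211905404925346), 6.011772632598877)
all rect ((0.578407347202301, 0.16189129650592804), (0.16051256656646729, 0.14945350587368011), 7.1234307289123535)
```

View pics/zoom.png

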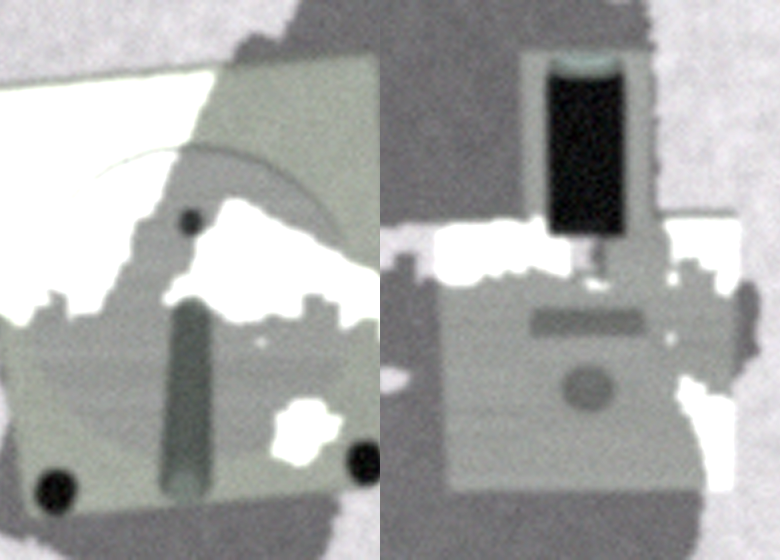

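The depth agrees with the known sizes: the rod axis is at (0.6255,-0.2108) and the pin lies 35 mm from it, almost exactly along -x. In the zoom the bore is at (588,388) and the slot and head are in line with it. Next I grasp the head.

```bash
python3 - <<'E'
from h import *
im,P,c=load("w_brk"); b=ray(c,((588-280)/4+240-.4,388/4+150-.4),.036)
hd=np.array([.5326,.1539]); print("bore",b, np.linalg.norm(b[:2]-hd), "yaw",np.arctan2(*(b[:2]-hd)[::-1]))
q=quat(.103)
r.move_straight([*hd,0.10],q,speed=.25)
print(r.move_straight([*hd,0.044],q,speed=.08,max_force=8))
f0=r.read_state()["contact_force"]
command_gripper(0.0,force=70); s=r.read_state(); print(s["grip_width"],s["grip_force"],s["contact_force"]-f0,s["eef_pos"])
r.move_straight([*hd,0.064],q,speed=.05); r.hold(.3)
s=r.read_state(); print(s["contact_force"]-f0,s["torque"],s["eef_pos"],s["time_s"])
wrist("w_grip"); im,d=optics.get_image("side"); np.savez("pics/s1.npz",im=im,d=d)
o=np.hstack([cv2.imread("pics/w_grip.png")[:, 160:480],cv2.resize(im[140:240,240:360,::-1],(480,400))])
cv2.imwrite("pics/o1.png",o)
E
```

```text
bore [0.60974762 0.16269715 0.036     ] 0.07764756732106795 yaw 0.11353970189232161
False
0.021475930750730152 69.25774455070496 [0.18965372 0.32142383 3.85650819] [0.5327832  0.15395531 0.0443292 ]
[ 0.57166441  0.47645742 -3.20913925] [-0.02802099  0.18379879  0.04983712] [0.53244564 0.15387013 0.0637514 ] 7.7417
```

View pics/o1.png

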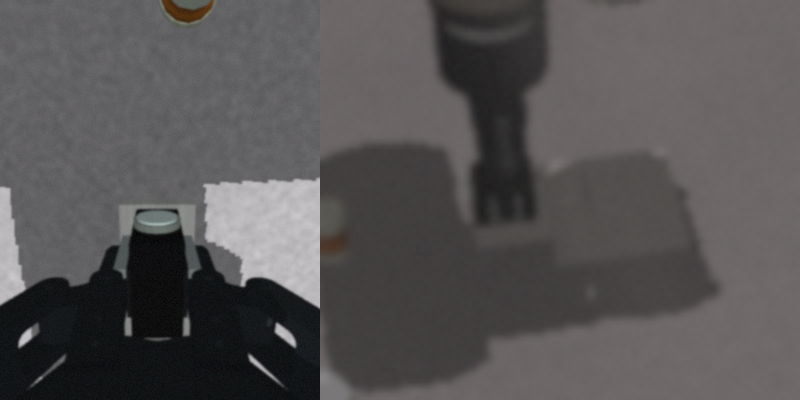

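The head is gripped centrally (21.5 mm wide) and the plate is off the bench, looking level. I'll lift it, carry it over to beside the rod, and check tilt with depth.

```bash
cat >> h.py <<'E'
ROD=np.array([.6255,-.2108])
def at(h,yaw,rod=ROD): # TCP position for bore on rod, underside h
    return [*(rod-.078*np.array([np.cos(yaw),np.sin(yaw)])),h+.044]
E
python3 - <<'E'
from h import *
s=r.read_state()["eef_pos"]; r.move_straight([s[0],s[1],.254],speed=.15)
r.move_straight(at(.21,0.12),quat(0.12),speed=.25); r.move_straight(at(.19,0.12),quat(0.12),speed=.1); r.hold(.3)
s=r.read_state(); print(s["contact_force"],s["torque"],s["eef_pos"],s["time_s"],s["joint_positions"])
for n in("top","side"):
    im,d=optics.get_image(n); np.savez(f"pics/{n}2.npz",im=im,d=d)
    K,R,o=cam(n); v,u=np.mgrid[:400,:640]
    P=np.stack([(u-K[0,2])/K[0,0]*d,(v-K[1,2])/K[1,1]*d,d],-1)@R.T+o
    m=(abs(P[...,2]-.202)<.013)&(abs(P[...,0]-.63)<.07)&(abs(P[...,1]+.21)<.07)
    p=P[m]
    for _ in range(3):
        A=np.c_[p[:,:2]-ROD,np.ones(len(p))]; k=np.linalg.lstsq(A,p[:,2],rcond=None)[0]; e=abs(A@k-p[:,2]); p=p[e<max(.002,2*np.median(e))]
    print(n,m.sum(),len(p),"slopes,z",k.round(4), "rect",cv2.minAreaRect(p[:,:2].astype(np.float32)))
a=np.load("pics/top2.npz")["im"][140:240,330:430];b=np.load("pics/side2.npz")["im"][190:330,260:400]
cv2.imwrite("pics/o2.png",np.hstack([cv2.resize(a,(400,400)),cv2.resize(b,(400,400))])[:,:,::-1])
E
```

```text
[-0.02729223 -0.23761621 -3.08098905] [-0.08296456  0.18289612 -0.05524304] [ 0.54823703 -0.22020629  0.23453369] 11.5583 [-5.11632297e-01  4.79187873e-01  1.37007262e+00  3.38688209e-05
  1.29141959e+00 -2.20240782e+00]
top 574 364 slopes,z [-0.0081  0.0007  0.2029] rect ((0.6271064281463623, -0.2088935375213623), (0.0955686941742897, 0.09689214080572128), 7.064774990081787)
side 1643 1144 slopes,z [0.0024 0.0069 0.2023] rect ((0.6166607141494751, -0.2135949432849884), (0.11644396930932999, 0.09920717775821686), 6.815333366394043)
```

View pics/o2.png

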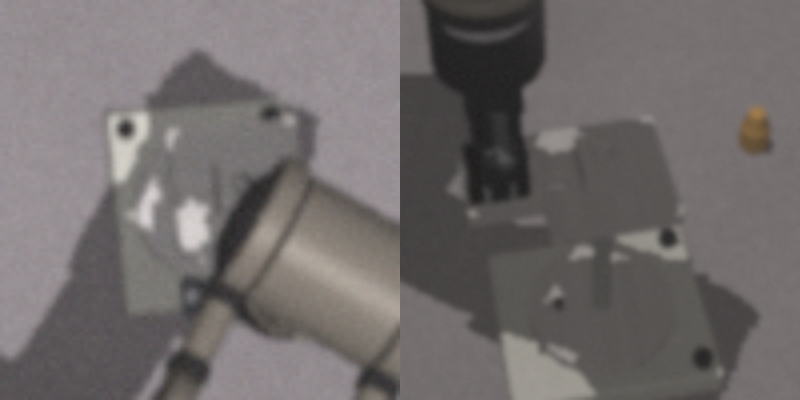

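The plate is level (slopes under 0.01) and centred over the rod to within calibration. I'll lower it under guard.

```bash
python3 - <<'E'
from h import *
f0=r.read_state()["contact_force"]; t0=r.read_state()["torque"]
for h in (.165,.15,.12,.09,.065):
    hit=r.move_straight(at(h,.12),quat(.12),speed=.04 if h>.14 else .08,max_force=6)
    s=r.read_state(); print(h,hit,(s["contact_force"]-f0).round(2),(s["torque"]-t0).round(3),(s["eef_pos"]-np.array(at(h,.12))).round(4),round(s["time_s"],2))
    if hit: break
E
```

```text
0.165 False [-0.5   0.68 -0.48] [0.011 0.032 0.002] [ 0.0001 -0.0001  0.0001] 12.43
0.15 False [-0.13  0.35 -0.31] [0.056 0.074 0.024] [-0.0001  0.     -0.0002] 12.96
0.12 False [-0.18  1.02 -0.04] [-0.045  0.007 -0.005] [-0.  0. -0.] 13.48
0.09 False [-0.18 -0.34 -0.75] [ 0.023  0.003 -0.042] [-0.  0.  0.] 14.01
0.065 False [ 0.73  0.29 -0.74] [-0.021  0.003 -0.026] [-0.0001 -0.     -0.0001] 14.47
```

```bash
python3 - <<'E'
from h import *
r.hold(.2); f0=r.read_state()["contact_force"]
hit=r.move_straight(at(.043,.12),quat(.12),speed=.015,max_force=3)
s=r.read_state(); print(hit,s["eef_pos"][2]-.044,s["contact_force"]-f0)
# back off 0.3 mm to a light touch, then turn in small steps, probing down gently
h=s["eef_pos"][2]-.044+.0003; top=h
y=.12; lo=-.1
while y>lo:
    y-=.012
    r.move_straight(at(h,y),quat(y),speed=.02)
    hit=r.move_straight(at(top-.004,y),quat(y),speed=.012,max_force=3)
    s=r.read_state(); hh=s["eef_pos"][2]-.044; print(round(y,3),hit,round(hh,4),(s["contact_force"]-f0).round(1),s["torque"].round(2),round(s["time_s"],1))
    if not hit or hh<top-.003: break
E
```

```text
True 0.04685882006349924 [-0.96715271 -0.0687049   6.30500338]
0.108 True 0.0467 [-1.3  0.4  7. ] [ 0.07 -0.01  0.02] 16.2
0.096 True 0.0466 [-1.6  0.3  6.1] [ 0.06 -0.05 -0.01] 16.7
0.084 True 0.0463 [-0.9 -0.6  5.7] [ 0.05 -0.07 -0.01] 17.1
0.072 False 0.0427 [-0.5  2.7 -2.1] [0.47 0.16 0.08] 17.9
```

The slot has dropped over the pin at yaw 0.072, with light side contact. I'll turn a little further to centre it, then lower under guard.

```bash
python3 - <<'E'
from h import *
for y in (.06,.05,.04,.03,.02):
    r.move_straight(at(.0428,y),quat(y),speed=.015); r.hold(.1)
    s=r.read_state(); print(y,s["contact_force"].round(2),s["torque"].round(3))
    if y<.055 and abs(s["contact_force"][1])>2: break
E
```

```text
0.06 [-1.09  1.98 -3.86] [0.406 0.31  0.11 ]
0.05 [-0.94  2.19 -4.51] [0.228 0.355 0.067]
```

```bash
python3 - <<'E'
from h import *
for y in (.04,.03,.02,.01,0,-.01):
    r.move_straight(at(.0428,y),quat(y),speed=.015); r.hold(.1)
    s=r.read_state(); print(y,s["contact_force"].round(2),s["torque"].round(3))
    if s["contact_force"][1]<-1.5: break
E
```

```text
0.04 [ 0.15  0.15 -2.28] [0.017 0.122 0.016]
0.03 [ 0.19  0.67 -2.85] [-0.007  0.143  0.007]
0.02 [ 0.1  -0.22 -3.17] [-0.004  0.163 -0.014]
0.01 [ 1.37 -0.48 -2.16] [ 0.033  0.17  -0.02 ]
0 [ 1.01  0.27 -2.33] [-0.026  0.17  -0.027]
-0.01 [-0.15 -0.66 -2.73] [-0.078  0.157  0.019]
```

The slot is contact-free from 0.04 to about -0.01. I'll take 0.012 and lower to the disc.

```bash
python3 - <<'E'
from h import *
y=.012
r.move_straight(at(.0428,y),quat(y),speed=.015); r.hold(.1); f0=r.read_state()["contact_force"]
hit=r.move_straight(at(.0345,y),quat(y),speed=.012,max_force=4)
r.hold(.2); s=r.read_state(); print(hit,s["eef_pos"][2]-.044,s["contact_force"]-f0,s["torque"],s["time_s"])
E
```

```text
True 0.03726982051405196 [-0.24659047 -0.61584648  7.96611329] [0.09559975 0.00272435 0.02958742] 21.7417
```

```bash
python3 - <<'E'
from h import *
y=.012
r.move_straight(at(.0368,y),quat(y),speed=.01,max_force=6); s=r.read_state(); print(s["eef_pos"][2]-.044,s["contact_force"])
command_gripper(.026,force=20); r.hold(.2); command_gripper(.06); r.hold(.2)
r.move_straight(at(.20,y),quat(y),speed=.12)
p=np.array(at(.29,y)); p[0]+=.003; r.move_straight(p,quat(y),speed=.15); r.hold(.2); wrist("w_end")
im,P,c=load("w_end"); z=P[...,2]; d=np.hypot(P[...,0]-ROD[0],P[...,1]-ROD[1])
m=(d<.06)&(abs(z-.049)<.006); p=P[m]; A=np.c_[p[:,:2]-ROD,np.ones(len(p))]
k=np.linalg.lstsq(A,p[:,2],rcond=None)[0]; print("plate",k.round(4),len(p))
m=(d<.12)&(abs(z-.092)<.006); print("head top",P[m].mean(0),cv2.minAreaRect(P[m][:,:2].astype(np.float32)))
m=(d<.026)&(abs(z-.073)<.006); print("hub",P[m].mean(0))
im2,dd=optics.get_image("side"); print(r.read_state()["time_s"],r.read_state()["contact_force"])
o=np.hstack([cv2.resize(im[140:300,230:390],(400,400)),cv2.resize(im2[190:330,260:400],(400,400))])
cv2.imwrite("pics/o3.png",o[:,:,::-1])
E
```

```text
0.03727032807552122 [-3.27610002  0.20971009  4.74209887]
plate [ 0.0027 -0.0009  0.0489] 3308
head top [ 0.55086064 -0.21180206  0.09276766] ((0.5762773752212524, -0.2116299420595169), (0.10070211440324783, 0.02169441618025303), 1.1093029975891113)
hub [ 0.62203787 -0.21128789  0.07265434]
25.6333 [-0.40911128  0.44730578  0.63439498]
```

View pics/o3.png

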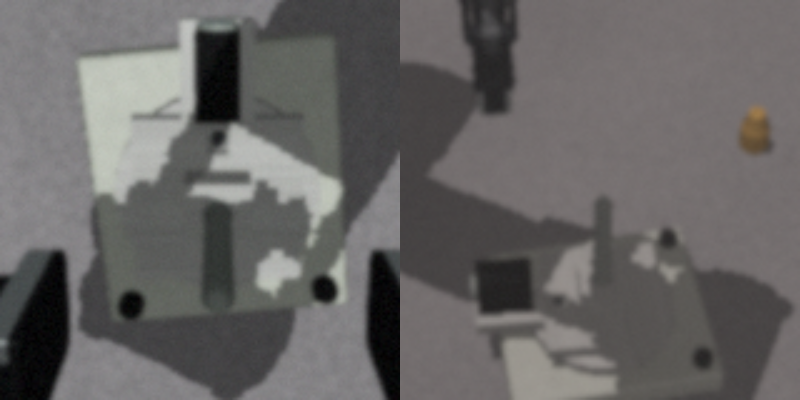

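The plate is home: its top is at 49 mm (37 + 12) and flat to 0.003. The pin shows in the slot at (218,138), and the gripper is clear.

```bash
python3 -c "
from workcell import r
print(r.finish_job())"
```

```text
the job is handed in; nothing more can be done
None
```

The lamp bracket is on the rod with its slot over the pin and its plate flat on the disc. I let go of it, backed the gripper clear and handed the job in at about 26 s of the 67 s limit.

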